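# Release the cam lock and push the soldering slide home

### The job

With the outside of the fingertips only, push the cam's lever round until the cam is at its low point (lever over the white line on the ear), and only then push the slide forward by its blue plate until it is fully home against the red stops, under the torch nozzle. Leave the cam at its low point and the ring sitting on the slide's white post, do not pick anything up, and do not disturb the jar, the flux pot, the burnisher or the pliers.

Things in the scene. Friction and masses are not known exactly. Their poses are not given: they have to be found in the camera images.
- fixture: Cam-locked slide fixture fixed to the bench. Origin: on the bench top under the cam's vertical pivot. x is 'forward', the way the slide travels home; y left of that; z up. Dark steel base plate 12 mm thick, x -165 to +50, y -40 to +40 mm. Guide rails 24 mm high along y -35 and +35 mm, x -155 to -45. A torch nozzle stands left of the slide at x -52, y 22 to 60 mm, up to 80 mm high.
- cam (a joint): Turn of the cam about its pivot (rad). 0 = low point, lever along the fixture's +y over the white line. Positive is clockwise from above: at 1.57 the lever points along +x, beyond that to the right. Range -0.9 (past low, rising again) to 2.8; starts between 1.5 and 2.6, so it is swung counter-clockwise past the far side. Stiff (0.35 N m, about 5 N at the knob), no spring, stays where left.
- cam_pivot (a point): Pivot of the cam at the top of its disc, 40 mm above the bench. The cam is a brass disc of 60 mm diameter, 24 to 40 mm above the bench, its centre 14 mm off the pivot. A red dot on top marks the low point of its rim and faces the slide when the cam is low. Otherwise its rim blocks the slide's nose.
- cam_knob (a point): Centre of the black upright knob near the end of the cam's lever, 80 mm from the pivot, 58 mm above the bench. The knob is 18 mm in diameter, 46 to 70 mm above the bench. The steel lever under it is a bar 12 mm wide, 41 to 49 mm above the bench, from the pivot to 86 mm.
- index_line (a point): Middle of the white index line, on the fixture's ear 80 mm left (+y) of the pivot, 13 mm above the bench. The ear is 36 mm wide and 12 mm high and ends 100 mm from the pivot. The lever's knob is over the line when the cam is low.
- slide (a joint): Travel of the slide (m) along the fixture's +x: 0 at the start (rearmost), 0.028 fully home, shoulders against the two red stops (22 mm high, at fixture x -38 to -28 mm, under the cam). About 3 N of friction, no spring, stays where left. Aluminium block 44 x 60 mm, top 38 mm above the bench, steel nose in front. It only goes home with the cam within about 0.5 rad of low.
- push_face (a point): Centre of the rear face of the slide's upright blue push plate (moves with the slide), 45 mm above the bench. The plate is 56 mm wide across y, 8 mm thick, 16 to 60 mm above the bench. The face looks to the fixture's -x and is pushed towards +x. At the start it is at fixture x -116 mm; behind it lie 49 mm of bare base plate, 12 mm high.
- post_foot (a point): Foot of the white ring post, on the top of the slide (moves with it), 38 mm above the bench. The post is 15 mm in diameter and 14 mm high. The push plate's rear face is 30 mm behind it.
- ring_center (a point): Centre of the loose brass ring lying over the post on top of the slide: 25 mm outside, 20 mm inside, 7 mm high. It rides along with the slide and is left alone.
- jar: Green glass jar with a steel lid, 70 mm diameter, 85 mm high, loose; origin at the centre of its underside. Bystander, left of the fixture.
- flux_pot: Black flux pot with a paper label, 54 mm diameter, 75 mm high, loose; origin at the centre of its underside. Bystander, right of the fixture.
- burnisher: Burnisher with a wooden handle, 170 mm long, lying flat along its x axis, loose. Bystander, right of the cam.
- pliers: Small pliers with red grips, 140 mm long, 60 mm wide, lying flat along its x axis, loose; origin near the rivet. Bystander, beyond the cam on the left.

How it is judged:
By the outcome, as a careful person would: the job done as asked, in the order asked, and still so for the second after the job is handed in, with the robot touching nothing.
It also fails if it takes over 64 s, if anything falls off the work surface, if the arm or the gripper's body presses on something with over 40 N, if the wrist force passes 120 N, or if a joint passes its speed limit or range.

### The arm

A 6-joint arm with a two-finger parallel gripper is mounted at the origin on the work surface. World frame = base frame: x ahead of the robot, y to its left, z up, the work surface at z = 0. Lengths are in m, angles in rad, forces in N, time in s.
With the tool pointing down it reaches from about 0.35 to 0.975 m from the base axis. Payload 4.9 kg.
Tool frame: the origin (TCP) lies at the very end of the fingers, on their centre line; the grasp point (between the pads) lies 19 mm behind it (bot.grasp_offset is the distance from the TCP to the grasp point, in m); z points along the fingers, y is the line along which they close (so a half turn about z gives the same grasp; the last joint's range is limited). The gripper opens to 85 mm and grips with 20 to 120 N. Pads are 22 mm wide; open, the fingers measure 114 mm over their backs; the gripper's body (76 mm by 85 mm) begins 54 mm behind the grasp point. The pads swing forward as they close: fully open they stand 13 mm farther back than shut.
Start: joints at [-1.431, 0.053, 1.613, -0, 1.476, -0.119], TCP at [0.16, -0.604, 0.231] pointing down, gripper open.
Joint ranges: [-3.01, 3.01], [-1.01, 2.22], [0.06, 2.58], [-1.02, 4.17], [0.09, 2.62], [-3.14, 3.14]. Speed limits (rad/s): [2.57, 2.57, 3.14, 3.14, 3.14, 3.14].

### API

Orientations are given as a unit quaternion [w, x, y, z].
In Python, from bench import bot gives the robot as it stands. The module is installed in compiled form; this text tells all that it offers.
- The arm moves only by the tool arm_command, never from a script. Its argument "moves" is a list of rows, each an object with "slide": the shift along the tool's x, y, z in cm, a list of three; "yaw": the turn about the tool's z in degrees; "gripper": the finger opening in cm, from 0 to 8.54. In form: [{"slide": [x, y, z], "yaw": yaw, "gripper": gripper}, ...]. A call has exactly 5 rows; each row shifts and turns the commanded pose from where the row before left it, along the tool's axes as they then stand; what a row does not reach is not made up. A row lasts 1/12 s, in which the tool goes at most 41.7 mm and 7.16 degrees, less where a joint would pass 70% of its speed; a pose out of reach is approached as far as the arm can. A call is refused whole if a number of a shift passes 4.17 or a number of a turn 7.16, either way. A call with a gripper value outside its range is refused whole. The fingers move at their own pace and stop on an object; the grip force is fixed at half the most. Time passes only in rows, so rows that do not move let the fingers close, or fill a call up. It gives the time, the measured TCP pose, the force, the opening and the grip force at its end, in the units of the state.
- bot.get_obs(): the state, without advancing time (a new reading comes with each control period).
- bot.snapshot(name): name is "scene" or "top" or "wrist"; returns a dict with "color" (400x640x3 uint8, blue, green, red), "range_z" (400x640 float32, m along the optical axis (not along the pixel's ray), 0 where there is no reading), "intrinsics" (3x3 intrinsics, pixels), "distortion" ([k1, k2, p1, p2, k3] as OpenCV has them; the pictures are not rectified), "T" (4x4, takes a point from camera to world coordinates). Camera axes: x right, y up, looking along -z (the intrinsics and any distortion apply to the point x, -y, -z); pixel columns grow to the right and rows downward; lengths in m; the calibration is good to about 2 mm. A picture is of the moment at which its call begins.
- bot.job_done(): hands the job in; it is judged then, once.
Trained networks look in the newest picture that a camera, given by its name, has taken for a name from the list of things; names that differ only in an ending like _2 or _b are one class to them, and where a whole thing is asked for, a point or a joint stands for the part that bears it (a point fixed in the world has none). Each returns a list of dicts, best first, with "confidence" (0 to 1); they miss things now and then, are a little off and sometimes report something else, mostly with a low value. They report only what shows in the picture. A call takes as long as a camera call.
- bot.boxes_of(camera, name): "point" ([row, column] in pixels, amid what is visible of it).
The state is a dict: "clock": time; "q": joint angles; "dq": joint speeds; "joint_torque": joint torques, N m; "tool_pos": TCP position; "ee_rot": TCP orientation; "ft_force": force on the tool from outside, world axes, zero at the start; "wrist_torque": the same for the moment, N m; "grip_width": finger opening in m; "gripper_force": force on a finger pad.
Only numpy, scipy, OpenCV 4.12 (cv2) and the standard library are available. Lean on these libraries where they do the work, as an engineer would, in place of code of your own. Each camera call takes 0.05 s, during which the arm holds its last target. There are 200 camera calls.

## Working session

There is one attempt and no reset: what is moved stays moved. The work goes in short steps, Python scripts to look and compute and a tool call to move; the robot and the scene stay as the last step left them, time stands still between calls to the robot, and variables do not carry over. Pictures are saved under pics/ and viewed, at most 10 in all, crops included, and the job is handed in when it is done.

Besides the shell and the picture viewer there is one more tool, called after "Request:" as a command line: name --argument value ..., lists and objects as JSON in quotes. arm_command: Moves the arm, as the interface text tells. Its arguments: {"type":"object","properties":{"moves":{"type":"array"}},"required":["moves"]}

```bash
mkdir -p pics
cat > h.py <<'E'
import numpy as np, cv2
from bench import bot
def px2w(s,r,c,z=None):
    K=np.array(s["intrinsics"],float);D=np.array(s["distortion"],float);T=np.array(s["T"])
    u=cv2.undistortPoints(np.array([[[c,r]]],float),K,D)[0,0]
    d=np.array([u[0],-u[1],-1.])
    if z is None:
        R=s["range_z"];p=R[max(0,int(r)-1):int(r)+2,max(0,int(c)-1):int(c)+2];p=p[p>0]
        if len(p)==0:return np.full(3,np.nan)
        return T[:3,:3]@(d*np.median(p))+T[:3,3]
    w=T[:3,:3]@d; t=(z-T[2,3])/w[2]
    return T[:3,3]+t*w
Z=dict(cam_pivot=.04,cam_knob=.07,index_line=.013,push_face=None,post_foot=.052,ring_center=.045,jar=.085,flux_pot=.075,burnisher=.01,pliers=.01,fixture=None,slide=None,cam=None)
E
python3 - <<'E'
from h import *
for cam in ["top","scene"]:
    s=bot.snapshot(cam); cv2.imwrite(f"pics/{cam}0.png",s["color"])
    for n,z in Z.items():
        for b in bot.boxes_of(cam,n)[:2]:
            r,c=b["point"]; print(cam,n,round(b["confidence"],2),(round(r),round(c)),px2w(s,r,c).round(3),px2w(s,r,c,z).round(3) if z else "")
print(bot.get_obs()["ee_rot"])
E
```

```text
top cam_pivot 0.71 (293, 348) [ 0.467 -0.013  0.04 ] [ 0.467 -0.013  0.04 ]
top cam_pivot 0.57 (242, 343) [0.563 0.001 0.053] [0.563 0.    0.04 ]
top cam_knob 0.65 (238, 348) [ 0.57  -0.011  0.039] [ 0.569 -0.008  0.07 ]
top index_line 0.89 (264, 342) [ 0.52  -0.001  0.012] [ 0.52  -0.001  0.013]
top push_face 0.76 (292, 351) [ 0.471 -0.016  0.052] 
top push_face 0.23 (266, 340) [0.515 0.001 0.011] 
top post_foot 0.96 (290, 351) [ 0.474 -0.016  0.052] [ 0.474 -0.016  0.052]
top post_foot 0.5 (242, 344) [ 0.561 -0.001  0.054] [ 0.562 -0.001  0.052]
top ring_center 0.42 (288, 354) [ 0.478 -0.023  0.045] [ 0.478 -0.023  0.045]
top jar 0.4 (240, 346) [ 0.567 -0.006  0.041] [ 0.565 -0.002  0.085]
top flux_pot 0.74 (277, 446) [ 0.502 -0.187  0.076] [ 0.502 -0.187  0.075]
top burnisher 0.58 (210, 417) [ 0.63  -0.148  0.017] [ 0.631 -0.15   0.01 ]
top burnisher 0.48 (239, 343) [ 0.567 -0.     0.049] [ 0.568 -0.003  0.01 ]
top pliers 0.69 (206, 237) [0.63  0.21  0.001] [0.629 0.209 0.01 ]
top fixture 0.6 (266, 343) [ 0.517 -0.003  0.012] 
top slide 0.78 (293, 350) [ 0.468 -0.014  0.051] 
top 
[... 609 characters left out ...]
st_foot 0.46 (175, 387) [0.499 0.204 0.082] [0.478 0.204 0.052]
scene jar 0.75 (177, 387) [0.501 0.204 0.078] [0.506 0.204 0.085]
scene flux_pot 0.72 (149, 231) [ 0.513 -0.191  0.071] [ 0.516 -0.189  0.075]
scene burnisher 0.71 (196, 229) [ 0.62  -0.163  0.023] [ 0.613 -0.169  0.01 ]
scene burnisher 0.24 (157, 304) [ 0.477 -0.012  0.049] [ 0.45  -0.021  0.01 ]
scene pliers 0.63 (238, 378) [ 0.627  0.214 -0.002] [0.633 0.214 0.01 ]
scene fixture 0.94 (181, 306) [0.52  0.006 0.011] 
scene slide 0.58 (162, 304) [ 0.483 -0.008  0.039] 
scene cam 0.67 (184, 305) [0.546 0.011 0.038] 
scene cam 0.65 (190, 294) [ 0.568 -0.011  0.036] 
[-2.86688442e-05  9.91643496e-01  1.29008435e-01  2.46374501e-05]
```

Run:
```python
import cv2
a=cv2.imread("pics/top0.png")[170:345,190:480]
cv2.imwrite("pics/top0c.png",cv2.resize(a,None,fx=2.7,fy=2.7,interpolation=2))
b=cv2.imread("pics/scene0.png")[110:270,190:420]
cv2.imwrite("pics/scene0c.png",cv2.resize(b,None,fx=3.4,fy=3.4,interpolation=2))
```

```text
(no output)
```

View pics/top0c.png

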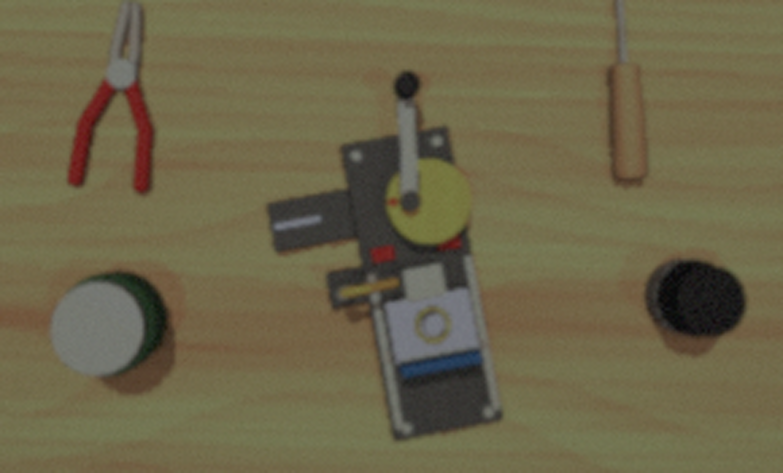

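View pics/scene0c.png

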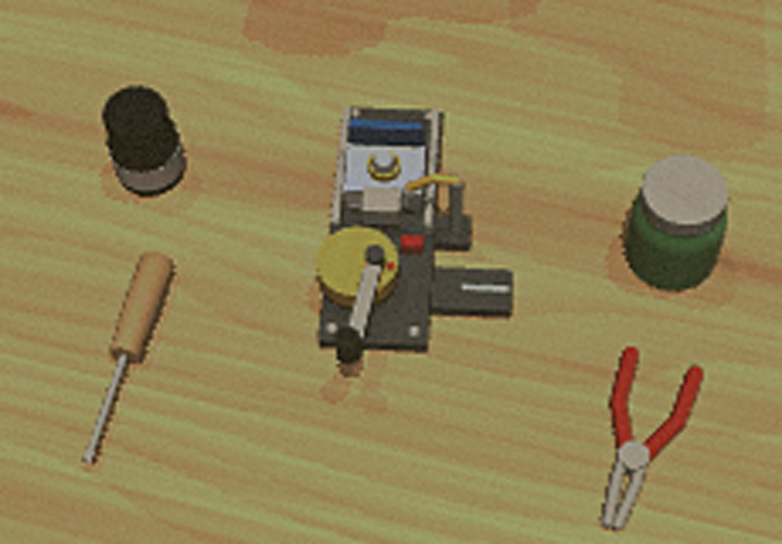

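The top view shows the pivot at about crop (410,202), the knob at (406,85), the index line middle at (297,222), the post at (433,324) and the blue plate at (440,365). The lever points nearly along world +x, and the fixture is yawed about +10°.

Run:
```python
from h import *
s=bot.snapshot("top")
f=lambda x,y,z:px2w(s,170+y/2.7,190+x/2.7,z)
P={}
for n,x,y,z in [("pivot",410,202,.049),("knob",406,85,.07),("line",297,222,.013),("post",433,324,.052),("plateL",401,372,.06),("plateR",481,358,.06),("railLback",404,428,.024),("railRback",491,412,.024),("baseFL",343,146,.012),("baseFR",445,127,.012),("baseBL",396,439,.012),("baseBR",501,417,.012),("earL1",268,204,.012),("earL2",276,252,.012),("nozzle_base",330,305,.0),("burn_end",629,183,.01),("pliers",143,192,.01)]:
    P[n]=f(x,y,z)[:2]; print(n,P[n].round(4),f(x,y,z*1.).round(3)[2],px2w(s,170+y/2.7,190+x/2.7).round(3))
# fit fixture pose
loc={"pivot":(0,0),"line":(0,80),"baseFL":(50,40),"baseFR":(50,-40),"baseBL":(-165,40),"baseBR":(-165,-40)}
A=np.array([loc[k] for k in loc])/1000;B=np.array([P[k] for k in loc])
a=A-A.mean(0);b=B-B.mean(0)
th=np.arctan2((a[:,0]*b[:,1]-a[:,1]*b[:,0]).sum(),(a*b).sum())
R=np.array([[np.cos(th),-np.sin(th)],[np.sin(th),np.cos(th)]]);t=B.mean(0)-R@A.mean(0)
print("yaw",np.degrees(th),"org",t);print("resid",((A@R.T+t)-B).round(4))
for k in P: print(k,(R.T@(P[k]-t)).round(4))
```

```text
pivot [0.5564 0.0023] 0.049 [0.556 0.003 0.054]
knob [0.6355 0.0084] 0.07 [0.636 0.008 0.069]
line [0.5408 0.0809] 0.013 [0.541 0.081 0.013]
post [ 0.4736 -0.0151] 0.052 [ 0.474 -0.015  0.053]
plateL [0.4419 0.0066] 0.06 [0.439 0.005 0.038]
plateR [ 0.4522 -0.0474] 0.06 [ 0.449 -0.052  0.026]
railLback [0.3991 0.0011] 0.024 [0.397 0.    0.014]
railRback [ 0.4111 -0.0601] 0.024 [ 0.41  -0.061  0.015]
baseFL [0.5967 0.0493] 0.012 [0.597 0.049 0.011]
baseFR [ 0.6129 -0.025 ] 0.012 [ 0.613 -0.025  0.011]
baseBL [0.3893 0.0057] 0.012 [0.388 0.005 0.002]
baseBR [ 0.406  -0.0691] 0.012 [ 0.404 -0.071  0.002]
earL1 [0.5532 0.1023] 0.012 [0.553 0.103 0.002]
earL2 [0.519  0.0953] 0.012 [0.519 0.096 0.   ]
nozzle_base [0.4816 0.0552] 0.0 [0.482 0.055 0.001]
burn_end [ 0.5756 -0.1621] 0.01 [ 0.576 -0.164  0.001]
pliers [0.5593 0.1928] 0.01 [0.559 0.193 0.007]
yaw 12.020051621739407 org [0.55729937 0.00230735]
resid [[ 0.0009 -0.    ]
 [-0.0002 -0.0004]
 [ 0.0011  0.0025]
 [ 0.0017 -0.0014]
 [-0.0018  0.0014]
 [-0.0017 -0.0021]]
pivot [-0.0008  0.0002]
knob [ 0.0777 -0.0103]
line [0.0003 0.0803]
post [-0.0855  0.0004]
plateL [-0.112   0.0283]
plateR [-0.1131 -0.0267]
railLback [-0.155   0.0318]
railRback [-0.1559 -0.0306]
baseFL [0.0484 0.0378]
baseFR [ 0.0487 -0.0382]
baseBL [-0.1636  0.0383]
baseBR [-0.1629 -0.0383]
earL1 [0.0168 0.0986]
earL2 [-0.0181  0.0989]
nozzle_base [-0.063   0.0676]
burn_end [-0.0163 -0.1647]
pliers [0.0416 0.1859]
```

The fixture fit is good: origin (0.557, 0.002), yaw 12°, cam at about 1.70 rad. I'll close the gripper and travel high to the clockwise side of the knob.

Request:
arm_command --moves '[{"slide": [3.05,-2.15,0],"yaw": 0,"gripper": 0},{"slide": [3.05,-2.15,0],"yaw": 0,"gripper": 0},{"slide": [3.05,-2.15,0],"yaw": 0,"gripper": 0},{"slide": [3.05,-2.15,0],"yaw": 0,"gripper": 0},{"slide": [3.05,-2.15,0],"yaw": 0,"gripper": 0}]'

```text
clock: 1.87
tool_pos: [0.2806, -0.4599, 0.2314]
ee_rot: [0.0, 0.992, 0.129, 0.0]
ft_force: [0.2, 0.1, -0.1]
grip_width: 0.0254
gripper_force: 0.0
```

Request:
arm_command --moves '[{"slide": [3.05,-2.15,0],"yaw": 0,"gripper": 0},{"slide": [3.05,-2.15,0],"yaw": 0,"gripper": 0},{"slide": [3.05,-2.15,0],"yaw": 0,"gripper": 0},{"slide": [3.05,-2.15,0],"yaw": 0,"gripper": 0},{"slide": [3.05,-2.15,0],"yaw": 0,"gripper": 0}]'

```text
clock: 2.28
tool_pos: [0.4007, -0.3167, 0.2316]
ee_rot: [0.0, 0.992, 0.129, 0.0]
ft_force: [-0.6, -0.9, 0.9]
grip_width: -0.0001
gripper_force: 0.0
```

Request:
arm_command --moves '[{"slide": [3.05,-2.15,0],"yaw": 0,"gripper": 0},{"slide": [3.05,-2.15,0],"yaw": 0,"gripper": 0},{"slide": [3.05,-2.15,0],"yaw": 0,"gripper": 0},{"slide": [3.05,-2.15,0],"yaw": 0,"gripper": 0},{"slide": [3.05,-2.15,0],"yaw": 0,"gripper": 0}]'

```text
clock: 2.7
tool_pos: [0.5207, -0.1737, 0.2316]
ee_rot: [0.0, 0.992, 0.129, 0.0]
ft_force: [-0.4, -0.7, -0.3]
grip_width: -0.0001
gripper_force: 0.0
```

Request:
arm_command --moves '[{"slide": [3.05,-2.15,0],"yaw": 0,"gripper": 0},{"slide": [3.05,-2.15,0],"yaw": 0,"gripper": 0},{"slide": [3.05,-2.15,0],"yaw": 0,"gripper": 0},{"slide": [3.05,-2.15,0],"yaw": 0,"gripper": 0},{"slide": [3.05,-2.15,0],"yaw": 0,"gripper": 0}]'

```text
clock: 3.12
tool_pos: [0.6406, -0.0307, 0.2314]
ee_rot: [0.0, 0.992, 0.129, 0.0]
ft_force: [0.3, -0.2, 1.2]
grip_width: 0.0001
gripper_force: 0.0
```

Request:
arm_command --moves '[{"slide": [0,0,2.4],"yaw": 5.2,"gripper": 0},{"slide": [0,0,2.4],"yaw": 5.2,"gripper": 0},{"slide": [0,0,2.4],"yaw": 0,"gripper": 0},{"slide": [0,0,2.4],"yaw": 0,"gripper": 0},{"slide": [0,0,0],"yaw": 0,"gripper": 0}]'

```text
clock: 3.53
tool_pos: [0.6359, -0.0316, 0.1288]
ee_rot: [-0.001, 0.999, 0.039, -0.005]
ft_force: [-0.9, 0.5, -1.4]
grip_width: 0.0002
gripper_force: 0.0
```

```bash
cat >> h.py <<'E'
ORG=np.array([.5570,.0023]);TH=np.radians(12.0)
RF=np.array([[np.cos(TH),-np.sin(TH)],[np.sin(TH),np.cos(TH)]])
def tool():
    o=bot.get_obs();q=o["ee_rot"];h=2*np.arctan2(q[2],q[1]);p=np.array(o["tool_pos"])
    return o,p,h
def delta(wx,wy,wz):
    o,p,h=tool();d=np.array([wx,wy])-p[:2]
    return (100*np.array([d@[np.cos(h),np.sin(h)],d@[np.sin(h),-np.cos(h)],p[2]-wz])).round(2)
def fx(p): return RF.T@(np.array(p)[:2]-ORG)
def show():
    o,p,h=tool();print("t",round(o["clock"],2),"tcp",p.round(4),"h",round(np.degrees(h),2),"fixture",fx(p).round(4),"F",np.round(o["ft_force"],1),"q",np.round(o["q"],2))
E
python3 - <<'E'
from h import *
show()
s=bot.snapshot("scene");cv2.imwrite("pics/s1.png",cv2.resize(s["color"][110:270,190:420],None,fx=3.4,fy=3.4))
E
```

```text
t 3.53 tcp [ 0.6359 -0.0316  0.1288] h 4.44 fixture [ 0.0701 -0.0496] F [-0.9  0.5 -1.4] q [-0.17  0.17  1.67 -0.    1.32  1.33]
```

View pics/s1.png

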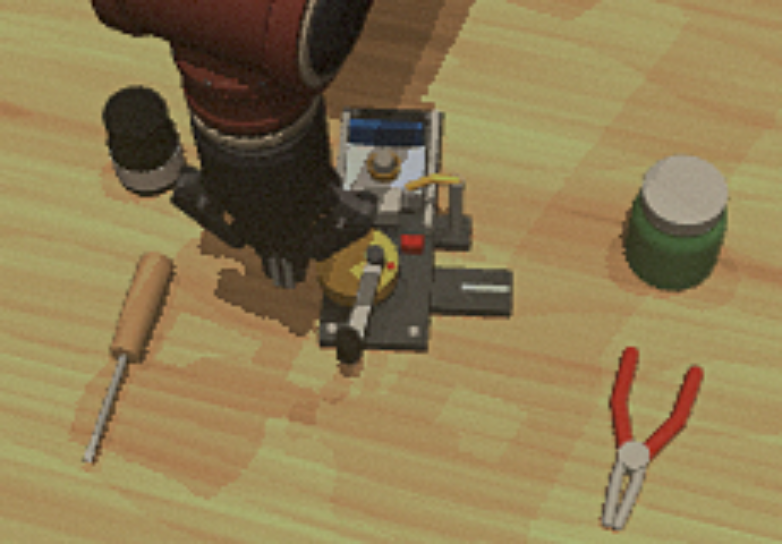

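Fingers hang at crop (285,275), right of the knob and clear. The linkage flares out along tool y, so I'll turn 90° and push with the x side instead. That also leaves the yaw right for the slide push.

Request:
arm_command --moves '[{"slide": [0,0,0],"yaw": -6,"gripper": 0},{"slide": [0,0,0],"yaw": -6,"gripper": 0},{"slide": [0,0,0],"yaw": -6,"gripper": 0},{"slide": [0,0,0],"yaw": -6,"gripper": 0},{"slide": [0,0,0],"yaw": -6,"gripper": 0}]'

```text
clock: 4.0
tool_pos: [0.641, -0.0327, 0.1383]
ee_rot: [0.001, 0.954, 0.298, 0.002]
ft_force: [-0.0, 0.3, 0.2]
grip_width: -0.0001
gripper_force: 0.0
```

Request:
arm_command --moves '[{"slide": [0,0,0],"yaw": -6,"gripper": 0},{"slide": [0,0,0],"yaw": -6,"gripper": 0},{"slide": [0,0,0],"yaw": -6,"gripper": 0},{"slide": [0,0,0],"yaw": -6,"gripper": 0},{"slide": [0,0,0],"yaw": -6,"gripper": 0}]'

```text
clock: 4.42
tool_pos: [0.641, -0.0327, 0.1384]
ee_rot: [0.001, 0.845, 0.535, 0.001]
ft_force: [-0.7, -0.5, -0.3]
grip_width: -0.0005
gripper_force: 0.0
```

Request:
arm_command --moves '[{"slide": [0,0,0],"yaw": -6,"gripper": 0},{"slide": [0,0,0],"yaw": -6,"gripper": 0},{"slide": [0,0,0],"yaw": -6,"gripper": 0},{"slide": [0,0,0],"yaw": -6,"gripper": 0},{"slide": [0,0,0],"yaw": -6,"gripper": 0}]'

```text
clock: 4.83
tool_pos: [0.641, -0.0327, 0.1383]
ee_rot: [0.002, 0.677, 0.736, 0.001]
ft_force: [-0.6, 1.4, 0.2]
grip_width: -0.0003
gripper_force: 0.0
```

Run:
```python
from h import *
show();print(delta(.6397,-.0315,.048))
```

```text
t 4.83 tcp [ 0.641  -0.0327  0.1383] h 94.72 fixture [ 0.0749 -0.0517] F [-0.6  1.4  0.2] q [-0.17  0.16  1.66  0.    1.32 -0.25]
[ 0.13 -0.12  9.03]
```

Request:
arm_command --moves '[{"slide": [0,0,1.8],"yaw": 0,"gripper": 0},{"slide": [0,0,1.8],"yaw": 0,"gripper": 0},{"slide": [0,0,1.8],"yaw": 0,"gripper": 0},{"slide": [0,0,1.8],"yaw": 0,"gripper": 0},{"slide": [0,-0.1,1.8],"yaw": 0,"gripper": 0}]'

```text
clock: 5.25
tool_pos: [0.6406, -0.0329, 0.0475]
ee_rot: [0.002, 0.679, 0.734, 0.001]
ft_force: [-0.2, -0.3, 0.4]
grip_width: 0.0001
gripper_force: 0.0
```

Request:
arm_command --moves '[{"slide": [0.5,0,0],"yaw": 0,"gripper": 0},{"slide": [0.5,0,0],"yaw": 0,"gripper": 0},{"slide": [0.5,0,0],"yaw": 0,"gripper": 0},{"slide": [0.5,0,0],"yaw": 0,"gripper": 0},{"slide": [0.2,0,0],"yaw": 0,"gripper": 0}]'

```text
clock: 5.67
tool_pos: [0.6391, -0.0108, 0.0481]
ee_rot: [0.003, 0.679, 0.734, 0.001]
ft_force: [2.1, -4.6, 1.7]
grip_width: -0.0
gripper_force: 2.3
```

Run:
```python
from h import *
show()
```

```text
t 5.67 tcp [ 0.6391 -0.0108  0.0481] h 94.48 fixture [ 0.0776 -0.0299] F [ 2.1 -4.6  1.7] q [-0.13  0.25  1.71 -0.    1.17 -0.21]
```

Request:
arm_command --moves '[{"slide": [0.7,0.14,0],"yaw": -5,"gripper": 0},{"slide": [0.7,0.14,0],"yaw": -5,"gripper": 0},{"slide": [0.7,0.14,0],"yaw": -5,"gripper": 0},{"slide": [0.7,0.14,0],"yaw": -5,"gripper": 0},{"slide": [0.7,0.14,0],"yaw": -5,"gripper": 0}]'

```text
clock: 6.08
tool_pos: [0.637, 0.024, 0.048]
ee_rot: [0.003, 0.502, 0.865, -0.0]
ft_force: [1.0, -6.2, 2.8]
grip_width: -0.0001
gripper_force: 2.4
```

Request:
arm_command --moves '[{"slide": [0.7,0.14,0],"yaw": -5,"gripper": 0},{"slide": [0.7,0.14,0],"yaw": -5,"gripper": 0},{"slide": [0.7,0.14,0],"yaw": -5,"gripper": 0},{"slide": [0.7,0.14,0],"yaw": -5,"gripper": 0},{"slide": [0.7,0.14,0],"yaw": -5,"gripper": 0}]'

```text
clock: 6.5
tool_pos: [0.6202, 0.0552, 0.0478]
ee_rot: [0.003, 0.303, 0.953, -0.0]
ft_force: [1.9, -6.3, 1.4]
grip_width: 0.0001
gripper_force: 2.4
```

Run:
```python
from h import *
show();o,p,h=tool();r=p[:2]-ORG
print("rad,tan",r@[np.sin(h),-np.cos(h)],r@[np.cos(h),np.sin(h)])
```

```text
t 6.5 tcp [0.6202 0.0552 0.0478] h 144.69 fixture [0.0729 0.0386] F [ 1.9 -6.3  1.4] q [-0.03  0.22  1.75 -0.    1.16 -0.98]
rad,tan 0.07974923082372418 -0.02101679279609527
```

Request:
arm_command --moves '[{"slide": [0.7,0.14,0],"yaw": -5,"gripper": 0},{"slide": [0.7,0.14,0],"yaw": -5,"gripper": 0},{"slide": [0.7,0.14,0],"yaw": -5,"gripper": 0},{"slide": [0.7,0.14,0],"yaw": -5,"gripper": 0},{"slide": [0.7,0.14,0],"yaw": -5,"gripper": 0}]'

```text
clock: 6.92
tool_pos: [0.5922, 0.0768, 0.0476]
ee_rot: [0.003, 0.09, 0.996, -0.001]
ft_force: [4.3, -3.6, 0.7]
grip_width: 0.0
gripper_force: 2.3
```

Request:
arm_command --moves '[{"slide": [0.7,0.14,0],"yaw": -5,"gripper": 0},{"slide": [0.7,0.14,0],"yaw": -5,"gripper": 0},{"slide": [0.7,0.14,0],"yaw": -5,"gripper": 0},{"slide": [0.42,0.08,0],"yaw": -3,"gripper": 0},{"slide": [0,0,0],"yaw": 0,"gripper": 0}]'

```text
clock: 7.33
tool_pos: [0.5669, 0.0842, 0.0475]
ee_rot: [0.003, -0.065, 0.998, -0.0]
ft_force: [2.8, -0.9, 1.2]
grip_width: 0.0002
gripper_force: 1.2
```

Run:
```python
from h import *
show();o,p,h=tool();r=p[:2]-ORG
print("rad,tan",r@[np.sin(h),-np.cos(h)],r@[np.cos(h),np.sin(h)])
s=bot.snapshot("top")
cv2.imwrite("pics/t2.png",cv2.resize(s["color"][170:345,190:480],None,fx=2.7,fy=2.7,interpolation=2))
for n in ("cam_knob","index_line"):
  for b in bot.boxes_of("top",n)[:2]: print(n,b,px2w(s,*b["point"]).round(3))
```

```text
t 7.33 tcp [0.5669 0.0842 0.0475] h 187.5 fixture [0.0267 0.0781] F [ 2.8 -0.9  1.2] q [ 0.02  0.11  1.88 -0.    1.15 -1.68]
rad,tan 0.07992352366282132 -0.020468869794840854
cam_knob {'point': [234.8, 351.8], 'confidence': 0.68} [ 0.576 -0.017  0.039]
cam_knob {'point': [210.6, 420.6], 'confidence': 0.63} [ 0.628 -0.153  0.025]
index_line {'point': [283.9, 353.3], 'confidence': 0.63} [ 0.484 -0.022  0.038]
```

View pics/t2.png

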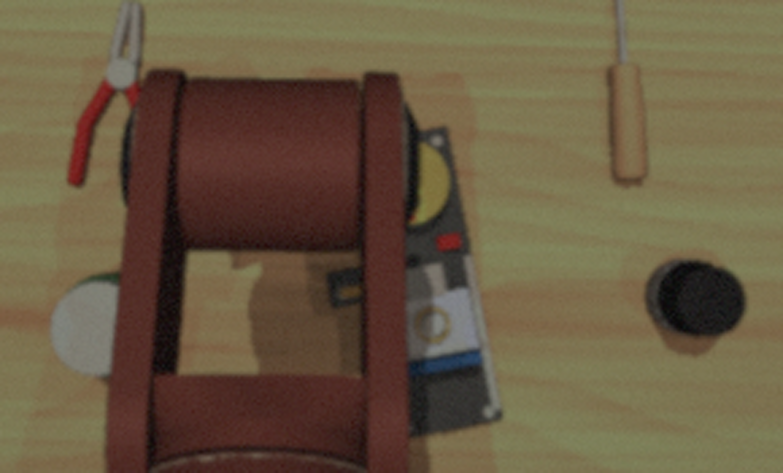

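The arm hides the knob from above (around crop (270,170)), but the pose says about 4.5° remain. I'll finish those, back off, rise and check.

Request:
arm_command --moves '[{"slide": [0.32,0.06,0],"yaw": -2.25,"gripper": 0},{"slide": [0.31,0.06,0],"yaw": -2.25,"gripper": 0},{"slide": [0,0,0],"yaw": 0,"gripper": 0},{"slide": [0,0,0],"yaw": 0,"gripper": 0},{"slide": [0,0,0],"yaw": 0,"gripper": 0}]'

```text
clock: 7.9
tool_pos: [0.56, 0.0845, 0.0462]
ee_rot: [0.001, -0.103, 0.995, 0.0]
ft_force: [4.5, 0.8, 3.1]
grip_width: -0.0003
gripper_force: 2.2
```

Request:
arm_command --moves '[{"slide": [-1,0,0],"yaw": 0,"gripper": 0},{"slide": [-1.5,0,0],"yaw": 0,"gripper": 0},{"slide": [-0.5,0,-3],"yaw": 0,"gripper": 0},{"slide": [0,0,-4],"yaw": 0,"gripper": 0},{"slide": [0,0,-4],"yaw": 0,"gripper": 0}]'

```text
clock: 8.32
tool_pos: [0.5858, 0.0905, 0.1528]
ee_rot: [-0.005, -0.104, 0.995, 0.0]
ft_force: [1.5, -0.2, 0.6]
grip_width: -0.0002
gripper_force: 0.0
```

Request:
arm_command --moves '[{"slide": [0,-4,0],"yaw": 0,"gripper": 0},{"slide": [0,-4,0],"yaw": 0,"gripper": 0},{"slide": [0,-4,0],"yaw": 0,"gripper": 0},{"slide": [0,-4,0],"yaw": 0,"gripper": 0},{"slide": [0,-4,0],"yaw": 0,"gripper": 0}]'

```text
clock: 8.73
tool_pos: [0.6283, -0.1065, 0.1533]
ee_rot: [-0.002, -0.104, 0.995, 0.001]
ft_force: [0.0, 0.2, 0.2]
grip_width: 0.0002
gripper_force: 0.0
```

Run:
```python
from h import *
show()
s=bot.snapshot("top")
cv2.imwrite("pics/t3.png",cv2.resize(s["color"][170:345,190:480],None,fx=2.7,fy=2.7,interpolation=2))
```

```text
t 8.73 tcp [ 0.6283 -0.1065  0.1533] h 191.91 fixture [ 0.0472 -0.1212] F [0.  0.2 0.2] q [-0.28  0.14  1.65 -0.    1.35 -2.06]
```

View pics/t3.png

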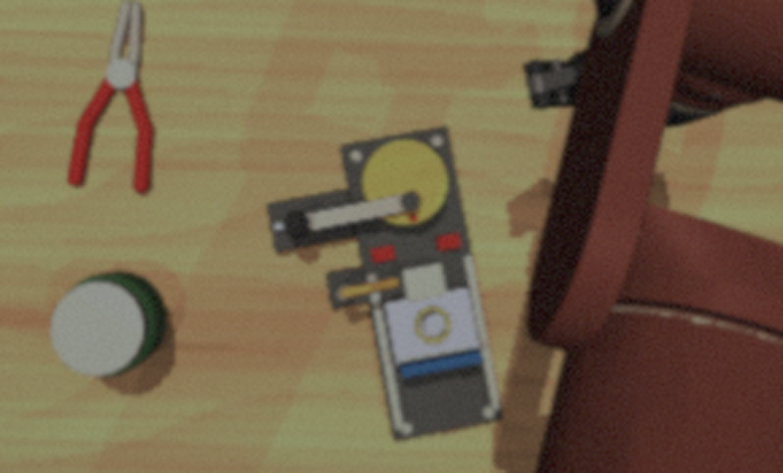

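The lever lies along the ear, with the knob at crop (297,226) over the line and the red dot at (413,217) facing the slide. I'll quantify that and plan the slide push.

Run:
```python
from h import *
s=bot.snapshot("top")
k=px2w(s,170+226/2.7,190+297/2.7,.07)
f=fx(k);print("knob fixture",f.round(4),"cam",np.arctan2(f[0],f[1]).round(3))
g=cv2.cvtColor(s["color"],cv2.COLOR_BGR2GRAY).astype(float)
sub=g[238:268,286:316];ys,xs=np.where(sub<40);print(len(xs),xs.mean()+286,ys.mean()+238, fx(px2w(s,ys.mean()+238,xs.mean()+286,.07)).round(4),sub.min())
t=ORG+RF@[-.139,0];print(t,delta(*t,.153))
```

```text
knob fixture [-0.0028  0.0796] cam -0.035
48 302.2291666666667 254.8125 [-0.0055  0.076 ] 23.0
[ 0.42103748 -0.02659973] [18.69 12.35  0.04]
```

Request:
arm_command --moves '[{"slide": [1.87,1.235,0],"yaw": 0,"gripper": 0},{"slide": [1.87,1.235,0],"yaw": 0,"gripper": 0},{"slide": [1.87,1.235,0],"yaw": 0,"gripper": 0},{"slide": [1.87,1.235,0],"yaw": 0,"gripper": 0},{"slide": [1.87,1.235,0],"yaw": 0,"gripper": 0}]'

```text
clock: 9.25
tool_pos: [0.5229, -0.0628, 0.1534]
ee_rot: [-0.002, -0.104, 0.995, 0.001]
ft_force: [0.8, 0.3, 0.3]
grip_width: 0.0
gripper_force: 0.0
```

Request:
arm_command --moves '[{"slide": [1.87,1.235,0],"yaw": 0,"gripper": 0},{"slide": [1.87,1.235,0],"yaw": 0,"gripper": 0},{"slide": [1.87,1.235,0],"yaw": 0,"gripper": 0},{"slide": [1.87,1.235,0],"yaw": 0,"gripper": 0},{"slide": [1.87,1.235,0],"yaw": 0,"gripper": 0}]'

```text
clock: 9.67
tool_pos: [0.4187, -0.0218, 0.1536]
ee_rot: [-0.002, -0.104, 0.995, 0.001]
ft_force: [-0.5, 0.5, 1.0]
grip_width: -0.0001
gripper_force: 0.0
```

Request:
arm_command --moves '[{"slide": [0,0,2],"yaw": 0,"gripper": 0},{"slide": [0,0,2],"yaw": 0,"gripper": 0},{"slide": [0,0,2],"yaw": 0,"gripper": 0},{"slide": [0,0,2],"yaw": 0,"gripper": 0},{"slide": [0,0,0],"yaw": 0,"gripper": 0}]'

```text
clock: 10.08
tool_pos: [0.4163, -0.0214, 0.0699]
ee_rot: [-0.006, -0.104, 0.995, 0.002]
ft_force: [-0.7, -0.1, -0.3]
grip_width: -0.0
gripper_force: 0.0
```

Run:
```python
from h import *
show()
s=bot.snapshot("scene");cv2.imwrite("pics/s4.png",cv2.resize(s["color"][80:240,190:420],None,fx=3.4,fy=3.4))
```

```text
t 10.08 tcp [ 0.4163 -0.0214  0.0699] h 191.94 fixture [-0.1425  0.0061] F [-0.7 -0.1 -0.3] q [-0.23 -0.31  2.22  0.    1.24 -2.01]
```

View pics/s4.png

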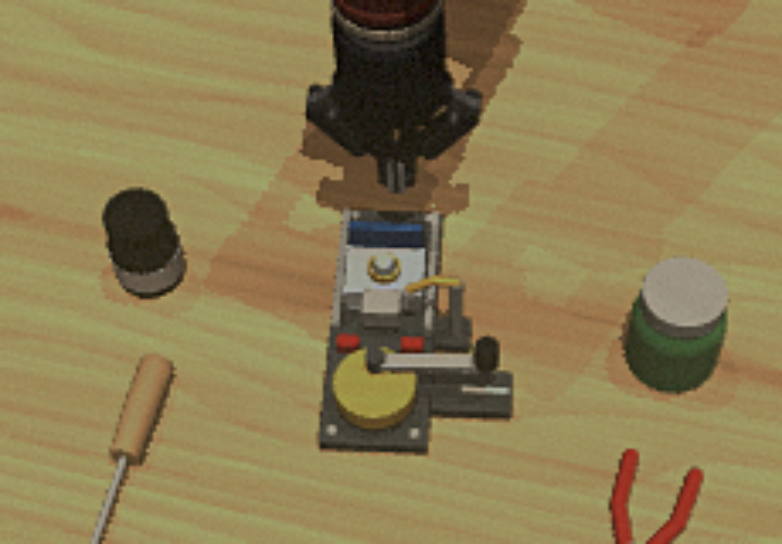

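Fingers hang centred behind the blue plate (crop (397,180) vs plate (385,235)), with everything in place. Next: lower and push.

Request:
arm_command --moves '[{"slide": [0,-0.3,0.9],"yaw": 0,"gripper": 0},{"slide": [0,-0.3,0.9],"yaw": 0,"gripper": 0},{"slide": [0,0,0.9],"yaw": 0,"gripper": 0},{"slide": [0,0,0.9],"yaw": 0,"gripper": 0},{"slide": [0,0,0],"yaw": 0,"gripper": 0}]'

```text
clock: 10.55
tool_pos: [0.4208, -0.0286, 0.0372]
ee_rot: [-0.002, -0.104, 0.995, 0.001]
ft_force: [-0.4, 0.1, 0.0]
grip_width: -0.0001
gripper_force: 0.0
```

Request:
arm_command --moves '[{"slide": [-0.4,0,0],"yaw": 0,"gripper": 0},{"slide": [-0.4,0,0],"yaw": 0,"gripper": 0},{"slide": [-0.4,0,0],"yaw": 0,"gripper": 0},{"slide": [-0.4,0,0],"yaw": 0,"gripper": 0},{"slide": [-0.4,0,0],"yaw": 0,"gripper": 0}]'

```text
clock: 10.97
tool_pos: [0.4421, -0.0249, 0.0397]
ee_rot: [-0.0, -0.104, 0.995, -0.0]
ft_force: [-3.1, -1.5, 2.7]
grip_width: 0.0002
gripper_force: 1.9
```

Request:
arm_command --moves '[{"slide": [-0.4,0,0],"yaw": 0,"gripper": 0},{"slide": [-0.4,0,0],"yaw": 0,"gripper": 0},{"slide": [-0.4,0,0],"yaw": 0,"gripper": 0},{"slide": [-0.3,0,0],"yaw": 0,"gripper": 0},{"slide": [-0.3,0,0],"yaw": 0,"gripper": 0}]'

```text
clock: 11.38
tool_pos: [0.4598, -0.021, 0.0393]
ee_rot: [-0.0, -0.104, 0.995, -0.0]
ft_force: [-4.2, -2.2, 2.3]
grip_width: -0.0
gripper_force: 1.8
```

Run:
```python
from h import *
show()
```

```text
t 11.38 tcp [ 0.4598 -0.021   0.0393] h 191.93 fixture [-0.0999 -0.0025] F [-4.2 -2.2  2.3] q [-0.21 -0.14  2.14 -0.    1.14 -1.99]
```

Request:
arm_command --moves '[{"slide": [-0.1,0,0],"yaw": 0,"gripper": 0},{"slide": [-0.05,0,0],"yaw": 0,"gripper": 0},{"slide": [-0.05,0,0],"yaw": 0,"gripper": 0},{"slide": [0,0,0],"yaw": 0,"gripper": 0},{"slide": [0,0,0],"yaw": 0,"gripper": 0}]'

```text
clock: 11.8
tool_pos: [0.4615, -0.0206, 0.0393]
ee_rot: [0.0, -0.104, 0.995, 0.0]
ft_force: [-2.2, -1.2, 0.7]
grip_width: -0.0002
gripper_force: 0.9
```

Request:
arm_command --moves '[{"slide": [-0.05,0,0],"yaw": 0,"gripper": 0},{"slide": [-0.05,0,0],"yaw": 0,"gripper": 0},{"slide": [0,0,0],"yaw": 0,"gripper": 0},{"slide": [0,0,0],"yaw": 0,"gripper": 0},{"slide": [0,0,0],"yaw": 0,"gripper": 0}]'

```text
clock: 12.22
tool_pos: [0.4622, -0.0205, 0.0393]
ee_rot: [-0.0, -0.104, 0.995, 0.0]
ft_force: [-3.1, -1.3, 1.7]
grip_width: -0.0001
gripper_force: 2.0
```

Request:
arm_command --moves '[{"slide": [-0.05,0,0],"yaw": 0,"gripper": 0},{"slide": [-0.05,0,0],"yaw": 0,"gripper": 0},{"slide": [0,0,0],"yaw": 0,"gripper": 0},{"slide": [0,0,0],"yaw": 0,"gripper": 0},{"slide": [0,0,0],"yaw": 0,"gripper": 0}]'

```text
clock: 12.63
tool_pos: [0.4622, -0.0204, 0.0393]
ee_rot: [-0.002, -0.104, 0.995, -0.0]
ft_force: [-9.0, -3.1, 5.6]
grip_width: -0.0001
gripper_force: 4.3
```

Request:
arm_command --moves '[{"slide": [-0.05,0,0],"yaw": 0,"gripper": 0},{"slide": [0,0,0],"yaw": 0,"gripper": 0},{"slide": [0,0,0],"yaw": 0,"gripper": 0},{"slide": [0,0,0],"yaw": 0,"gripper": 0},{"slide": [0,0,0],"yaw": 0,"gripper": 0}]'

```text
clock: 13.05
tool_pos: [0.4622, -0.0204, 0.0392]
ee_rot: [-0.002, -0.104, 0.995, -0.0]
ft_force: [-10.7, -3.5, 9.1]
grip_width: 0.0001
gripper_force: 5.4
```

Request:
arm_command --moves '[{"slide": [0.4,0,0],"yaw": 0,"gripper": 0},{"slide": [0.8,0,0],"yaw": 0,"gripper": 0},{"slide": [0.5,0,0],"yaw": 0,"gripper": 0},{"slide": [0,0,-3],"yaw": 0,"gripper": 0},{"slide": [0,0,-4],"yaw": 0,"gripper": 0}]'

```text
clock: 13.47
tool_pos: [0.4434, -0.0228, 0.1057]
ee_rot: [-0.004, -0.104, 0.995, 0.002]
ft_force: [1.0, 0.2, 0.7]
grip_width: -0.0
gripper_force: 0.0
```

Request:
arm_command --moves '[{"slide": [0,-3,-3],"yaw": 0,"gripper": 0},{"slide": [0,-4,0],"yaw": 0,"gripper": 0},{"slide": [0,-4,0],"yaw": 0,"gripper": 0},{"slide": [0,-4,0],"yaw": 0,"gripper": 0},{"slide": [0,-4,0],"yaw": 0,"gripper": 0}]'

```text
clock: 13.88
tool_pos: [0.4866, -0.2108, 0.1393]
ee_rot: [0.001, -0.104, 0.995, -0.0]
ft_force: [0.9, 0.1, 0.3]
grip_width: 0.0
gripper_force: 0.0
```

Run:
```python
from h import *
show()
s=bot.snapshot("top");a=cv2.resize(s["color"][170:345,190:480],None,fx=2.7,fy=2.7,interpolation=2)
cv2.imwrite("pics/t5.png",a)
s=bot.snapshot("scene");cv2.imwrite("pics/s5.png",cv2.resize(s["color"][110:270,190:420],None,fx=3.4,fy=3.4,interpolation=2))
```

```text
t 13.88 tcp [ 0.4866 -0.2108  0.1393] h 191.93 fixture [-0.1132 -0.1938] F [0.9 0.1 0.3] q [-0.55 -0.1   1.92  0.    1.32 -2.33]
```

View pics/t5.png

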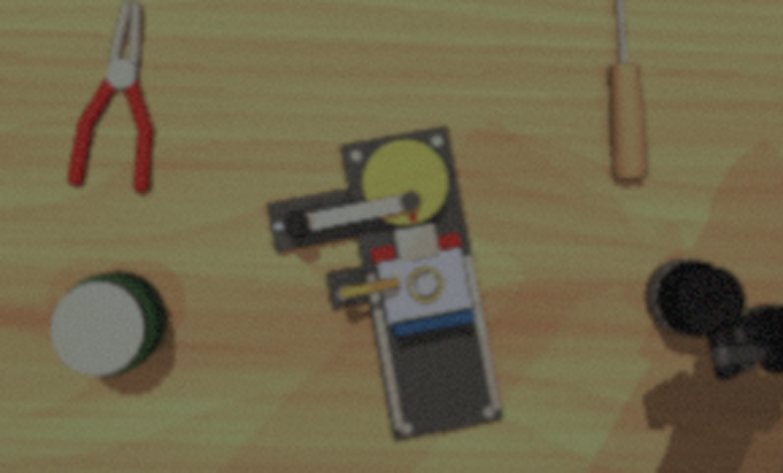

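View pics/s5.png

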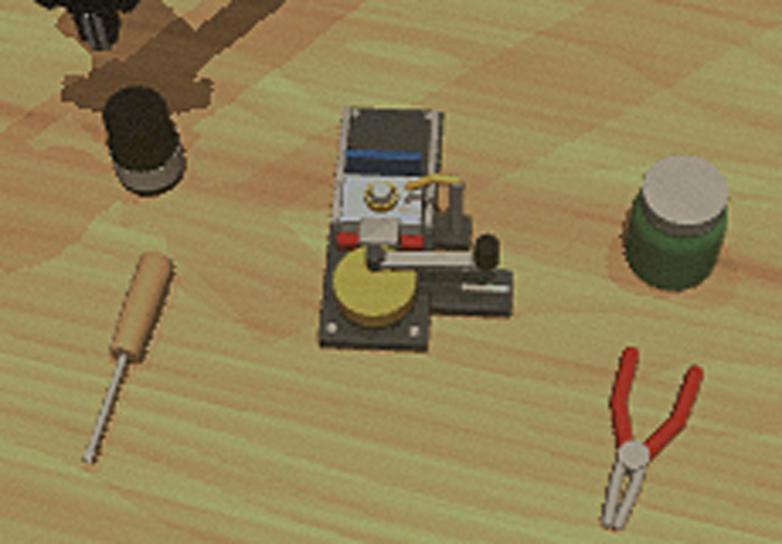

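The slide shoulders touch the red stops (crop (383,254) and (450,241)) and the ring is on the post at (425,284). The lever is over the line with its knob at (297,226). The bystanders haven't moved, and the arm is clear of everything, so I'm handing in.

```bash
python3 -c "
from bench import bot
print(bot.job_done())"
```

```text
the job is handed in; nothing more can be done
None
```

The job is handed in: the cam was turned to its low point first, then the slide was pushed home against the red stops; the ring is still on its post, and the jar, flux pot, burnisher and pliers look unmoved in the final pictures.

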